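# Sweep the loose flange nuts into the parts tray

### The job

Clear the bench after the pump service: with closed fingers, sweep the three loose hex nuts across the bench through the open front of the low steel parts tray, until each lies flat and wholly inside it. Slide the nuts, do not pick them up, and leave everything else on the bench where it is.

Things in the scene. Friction and masses are not known exactly. Their poses are not given: they have to be found in the camera images.
- tray: open-fronted parts tray screwed to the bench: three steel walls 4 mm thick, 30 mm high, no lip and no raised floor (inside is the bench top with a flush grey sheet). Inside 260 mm wide (x -130 to +130) and 140 mm deep. Origin on the bench at the middle of the open front edge; +y points out of the opening, the back wall is at y = -140 mm. It cannot move; place and yaw differ from run to run
- nut_a: one of three like dark steel hex nuts lying flat before the tray's opening (one near its middle, one about 80 mm to either side; the way straight in along the tray's -y is free, 50 mm wide). 36 mm across flats, 42 across corners, 20 mm high, 24 mm bore, about 110 g; origin at the centre of its underside, z up
- nut_b: one of three like dark steel hex nuts lying flat before the tray's opening (one near its middle, one about 80 mm to either side; the way straight in along the tray's -y is free, 50 mm wide). 36 mm across flats, 42 across corners, 20 mm high, 24 mm bore, about 110 g; origin at the centre of its underside, z up
- nut_c: one of three like dark steel hex nuts lying flat before the tray's opening (one near its middle, one about 80 mm to either side; the way straight in along the tray's -y is free, 50 mm wide). 36 mm across flats, 42 across corners, 20 mm high, 24 mm bore, about 110 g; origin at the centre of its underside, z up
- pipe_cap: round grey plastic pipe cap, 43 mm diameter, 32 mm high, closed top, standing in the middle of the work behind the middle nut; origin at the centre of its underside. To be left alone
- gauge: pressure gauge lying on its back, steel case 64 mm diameter, 27 mm high, white dial up, brass stem pointing along its +x to 46 mm from the centre; origin at the centre of the case's underside. To be left alone
- valve: grey plastic ball valve with a blue lever on top, 76 mm long along its x, 36 mm wide, 46 mm high, the lever reaching to +49 mm along x; origin at the middle of its underside. To be left alone
- sample: upright sample bottle, 60 mm diameter, 150 mm high; origin at the centre of its underside. To be left alone
- jar: upright closed jar, 70 mm diameter, 90 mm high; origin at the centre of its underside. To be left alone
- cartridge: upright white filter cartridge, 62 mm diameter, 250 mm high; origin at the centre of its underside. To be left alone
- wrench: flat steel wrench 200 mm long, lying on the bench near the robot. To be left alone

How it is judged (in metres and radians):
At the end, for the whole second after the job is handed in: All three nuts lie flat on the bench, at rest, inside the tray: each centre at least 18 mm behind the line of the open front and between the walls; no other thing has moved by more than 15 mm (y of nut_a in the frame of tray between -0.14 and -0.018 m and x of nut_a in the frame of tray between -0.13 and 0.13 m and height (world z) of each of nut_a, nut_b, nut_c below 0.006 m and angle between each of nut_a, nut_b, nut_c's own z axis and vertical below 0.2 rad and linear speed of each of nut_a, nut_b, nut_c below 0.01 m/s and y of nut_b in the frame of tray between -0.14 and -0.018 m and x of nut_b in the frame of tray between -0.13 and 0.13 m and y of nut_c in the frame of tray between -0.14 and -0.018 m and x of nut_c in the frame of tray between -0.13 and 0.13 m and distance of each of pipe_cap, gauge, valve, sample, jar, cartridge, wrench from where it was at the start of the episode below 0.015 m); the robot touches nothing.
It fails at once if a nut is lifted off the bench (its underside more than 10 mm up) or tipped on its edge (height (world z) of any of nut_a, nut_b, nut_c above 0.01 m or angle between any of nut_a, nut_b, nut_c's own z axis and vertical above 0.7 rad).
It fails at once if something other than the nuts is shifted by more than 15 mm or knocked over (distance of any of pipe_cap, gauge, valve, sample, jar, cartridge, wrench from where it was at the start of the episode above 0.015 m or angle between any of pipe_cap, gauge, valve, sample, jar, cartridge, wrench's own z axis and vertical above 0.5 rad).
It also fails if it takes over 58 s, if anything falls off the work surface, if the arm or the gripper's body presses on something with over 40 N, if the wrist force passes 120 N, or if a joint passes its speed limit or range.

### The arm

A 7-joint arm with a two-finger parallel gripper is mounted at the origin on the work surface. World frame = base frame: x ahead of the robot, y to its left, z up, the work surface at z = 0. Lengths are in m, angles in degrees, forces in N, time in s.
With the tool pointing down it reaches from about 0.4 to 0.925 m from the base axis. Payload 4.1 kg.
Tool frame: the origin (TCP) lies on the centre line of the jaws, within the pads' length; the fingertips stand 17 mm ahead of it and the grasp point (between the pads) lies 2 mm behind it; z points along the fingers, y is the line along which they close (so a half turn about z gives the same grasp; the last joint's range is limited). The gripper opens to 85 mm and grips with 20 to 120 N. Pads are 22 mm wide; open, the fingers measure 114 mm over their backs; the gripper's body (76 mm by 85 mm) begins 54 mm behind the grasp point. The pads swing forward as they close: fully open they stand 13 mm farther back than shut.
Start: joints at [-73.854, 22.827, 2.584, 88.041, -1.071, 69.15, -2.905], TCP at [0.242, 0.603, 0.248] pointing down, gripper open.
Joint ranges: [-161.44, 161.44], [-28.35, 127.94], [-78.24, 83.42], [0, 140.83], [-78.03, 258.03], [13.02, 114.36], [-168.23, 168.23]. Speed limits (degrees/s): [147.25, 147.25, 180, 180, 180, 180, 180].

### API

Orientations are given as [roll, pitch, yaw] about the fixed x, y, z axes, in that order (R = Rz(yaw) Ry(pitch) Rx(roll)).
In Python, from workcell import robot gives the robot as it stands. Calls block until the motion is done:
- robot.reach(position, orientation): joint-space move of the TCP to a pose.
- robot.movel(position, orientation=None, v=0.15, guard=None): straight line of the TCP; orientation=None keeps the orientation; v is the mean speed in m/s. With guard (N) it stops when the force on the tool has changed by that much, and returns True; else False.
- robot.move_j(angles): joint-space move.
- robot.gripper_open() and robot.grasp(strength=None): open the fingers fully, or close them until they stop; strength is the grip in N (None keeps the last).
- robot.wait(seconds).
- robot.solve_ik(position, orientation): joint angles nearest the present ones, or None.
- robot.snapshot(name): name is "scene" or "top" or "wrist"; returns the picture (400x640x3 uint8, blue, green, red); there is no depth.
- robot.camera_model(name): a dict with "fx", "fy", "cx", "cy" (pixels), "camera_from_world" (4x4, takes a point from world to camera coordinates); the wrist camera has in their place "hand_eye" (4x4, takes a point from camera to tool coordinates, whose origin is the TCP and whose axes are the flange's). Camera axes: x right, y down, z forward; pixel columns grow to the right and rows downward; lengths in m; the calibration is good to about 2 mm. A picture is of the moment at which its call begins: read the wrist's pose just before it. camera_model takes no time and is no camera call.
A pose or a line that the arm cannot do raises robot.MotionError and nothing moves.
- robot.job_done(): hands the job in; it is judged then, once.
Readings, each from a call of its own:
- robot.read_time_s(): time.
- robot.read_joint_pos(): joint angles.
- robot.read_joint_velocities(): joint speeds.
- robot.read_effort(): joint torques, N m.
- robot.read_eef_pos(): TCP position.
- robot.read_tool_rot(): TCP orientation.
- robot.read_contact_force(): force on the tool from outside, world axes, zero at the start.
- robot.read_wrist_torque(): the same for the moment, N m.
- robot.read_opening(): finger opening in m.
- robot.read_grasp_force(): force on a finger pad.
Only numpy, scipy, OpenCV 4.12 (cv2) and the standard library are available. Lean on these libraries where they do the work, as an engineer would, in place of code of your own. Each camera call takes 0.05 s, during which the arm holds its last target. There are 200 camera calls.

## Working session

There is one attempt and no reset: what is moved stays moved. The work goes in short steps, each a Python script; the robot and the scene stay as the last script left them, time stands still between calls to the robot, and variables do not carry over. Pictures are saved under pics/ and viewed, at most 10 in all, crops included, and the job is handed in when it is done.

```bash
mkdir -p pics; python3 - <<'E'
from workcell import robot
import cv2,numpy as np
for n in("top","scene"):
    cv2.imwrite(f"pics/{n}0.png",robot.snapshot(n)); m=robot.camera_model(n)
    print(n,m["fx"],m["fy"],m["cx"],m["cy"]); print(np.round(m["camera_from_world"],4).tolist())
print(robot.read_time_s(),robot.read_tool_rot())
E
```

```text
top 499.99284485294396 499.99284485294396 320.8813229516579 192.274553974223
[[-0.0151, -0.9998, -0.0159, 0.0328], [-0.9977, 0.0162, -0.0653, 0.506], [0.0656, 0.0149, -0.9977, 1.4659], [0.0, 0.0, 0.0, 1.0]]
scene 464.9484081202741 464.9484081202741 328.6756377543787 205.19447771276785
[[0.4032, 0.9151, 0.0016, -0.2118], [0.7335, -0.3221, -0.5986, -0.3581], [-0.5472, 0.2425, -0.8011, 1.5551], [0.0, 0.0, 0.0, 1.0]]
0.1 [-1.79898055e+02  7.35722311e-03  1.58189053e+02]
```

View pics/top0.png

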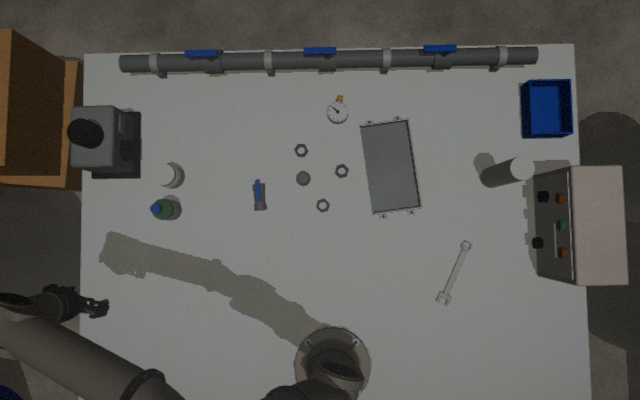

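View pics/scene0.png

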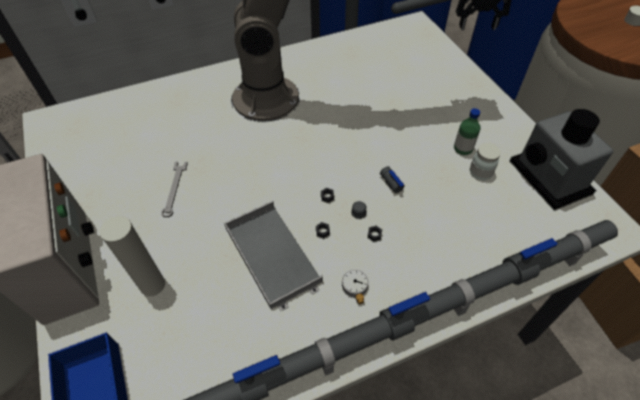

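The top view shows the tray opening on its left side, from (360,125) to (373,212). The nuts are at (301,150), (342,171) and (322,205), with the cap at (303,178), the gauge at (337,112) and the valve at (259,195). The scene view agrees. Next I'll measure these with masks, cross-checking across the two views.

```bash
cat > h.py <<'E'
from workcell import robot
import cv2,numpy as np
def model(n):
    m=robot.camera_model(n); K=np.array([[m["fx"],0,m["cx"]],[0,m["fy"],m["cy"]],[0,0,1]])
    return K,np.array(m["camera_from_world"])
def cast(n,uv,z,KT=None):
    K,T=KT or model(n); R,t=T[:3,:3],T[:3,3]; c=-R.T@t
    d=R.T@np.linalg.inv(K)@np.array([uv[0],uv[1],1.]); return c+d*(z-c[2])/d[2]
def proj(n,P,KT=None):
    K,T=KT or model(n); p=K@(T[:3,:3]@np.asarray(P,float)+T[:3,3]); return p[:2]/p[2]
E
python3 - <<'E'
from h import *
im=cv2.imread("pics/top0.png"); g=im.max(2)
m=(g<95).astype(np.uint8)*255; m[:, :230]=0; m[:,430:]=0; m[:90]=0; m[225:]=0
for c in cv2.findContours(m,cv2.RETR_EXTERNAL,cv2.CHAIN_APPROX_NONE)[0]:
    a=cv2.contourArea(c)
    if a>30:
        r=cv2.minAreaRect(c);b=np.array([cast("top",p,.02) for p in cv2.boxPoints(r)])[:,:2]
        w=cast("top",r[0],.02); print(a,np.round(r[0],1),np.round(w,3),"size",np.round([np.linalg.norm(b[0]-b[1]),np.linalg.norm(b[1]-b[2])],3),"scene px",proj("scene",w).round())
for p in((360,125),(373,212),(408,118),(421,208)): print("tray",p,cast("top",p,.03).round(3))
c=im[90:220,240:430]; cv2.imwrite("pics/c0.png",cv2.resize(c,None,fx=4,fy=4,interpolation=cv2.INTER_CUBIC))
E
```

```text
111.5 [322. 205.] [0.469 0.022 0.02 ] size [0.035 0.035] scene px [328. 193.]
193.0 [259.1 196.5] [0.497 0.208 0.02 ] size [0.036 0.08 ] scene px [392. 180.]
143.0 [302.5 178. ] [0.55  0.079 0.02 ] size [0.04 0.04] scene px [359. 208.]
119.5 [341.3 170.8] [ 0.569 -0.037  0.02 ] size [0.036 0.038] scene px [323. 228.]
117.0 [300.6 150.2] [0.633 0.083 0.02 ] size [0.035 0.04 ] scene px [375. 231.]
4119.0 [390.  165.6] [ 0.582 -0.181  0.02 ] size [0.144 0.266] scene px [272. 251.]
tray (360, 125) [ 0.703 -0.094  0.03 ]
tray (373, 212) [ 0.445 -0.127  0.03 ]
tray (408, 118) [ 0.722 -0.236  0.03 ]
tray (421, 208) [ 0.455 -0.267  0.03 ]
```

View pics/c0.png

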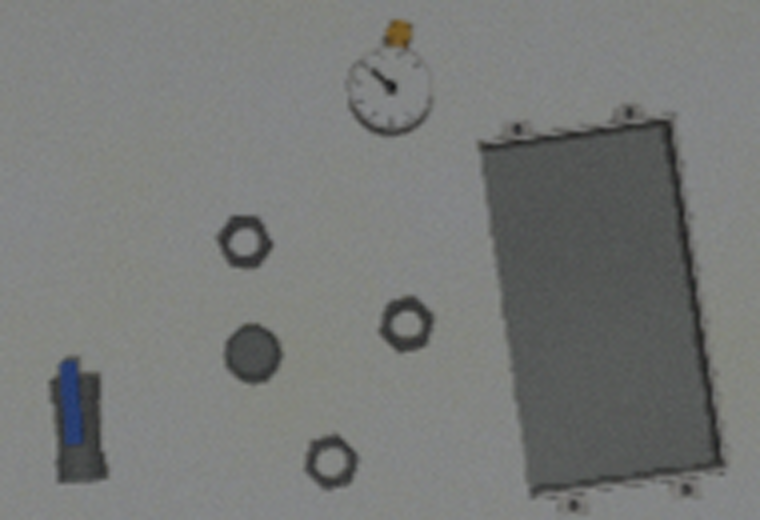

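The sizes match the given ones, and the positions reproject into the scene view within about 2 px. I'll set the tray frame, then push the middle nut first, going in between it and the cap.

```bash
cat >> h.py <<'E'
p1=cast("top",(360.5,126.5),0)[:2]; p2=cast("top",(373,213),0)[:2]
O=(p1+p2)/2; ex=(p2-p1)/np.linalg.norm(p2-p1); ey=np.array([-ex[1],ex[0]])   # tray frame
if ey[1]<0: ey=-ey; 
YAW=np.degrees(np.arctan2(ey[1],ey[0]))
def w2t(p): d=np.asarray(p)[:2]-O; return np.array([d@ex,d@ey])
def t2w(x,y,z): return [*(O+x*ex+y*ey),z]
ROT=[180,0,YAW]
def look(name,pic=None,z=.02):
    """nut centres (tray frame) by dark ring contours; wrist picture"""
    T=np.eye(4)
    m=robot.camera_model("wrist"); p=robot.read_eef_pos(); r=robot.read_tool_rot()
    from scipy.spatial.transform import Rotation as Ro
    T[:3,:3]=Ro.from_euler("xyz",r,degrees=True).as_matrix(); T[:3,3]=p
    K=np.array([[m["fx"],0,m["cx"]],[0,m["fy"],m["cy"]],[0,0,1]])
    im=robot.snapshot("wrist"); 
    if pic: cv2.imwrite(pic,im)
    return im,(K,np.linalg.inv(T@np.array(m["hand_eye"])))
E
python3 - <<'E'
from h import *
print("O",O,"width",np.linalg.norm(p2-p1),"yaw",YAW)
for p in([.469,.022],[.569,-.037],[.633,.083],[.55,.079],[.497,.208]): print(w2t(p).round(4))
mid=w2t([.569,-.037]); 
robot.grasp(40)
robot.movel([.242,.603,.33])
robot.reach(t2w(mid[0],mid[1]+.06,.33),ROT)
im,KT=look("wrist","pics/w1.png")
print(robot.read_time_s(),robot.read_joint_pos(),robot.read_eef_pos())
for n in([.469,.022,.02],[.569,-.037,.02],[.633,.083,.02]): print(proj("",n,KT).round())
E
```

```text
O [ 0.57389415 -0.11356102] width 0.2636747374781325 yaw 96.96477528281669
[0.0877 0.1473]
[-0.0044  0.0766]
[-0.0825  0.1879]
[0.0004 0.194 ]
[0.0373 0.3285]
3.9667 [-40.61674545  13.44395914  41.05902443  94.39966868  -9.08890237
  75.57150475   9.05280738] [0.56183182 0.0241184  0.32983423]
[261. 152.]
[321. 196.]
[374. 125.]
```

View pics/w1.png

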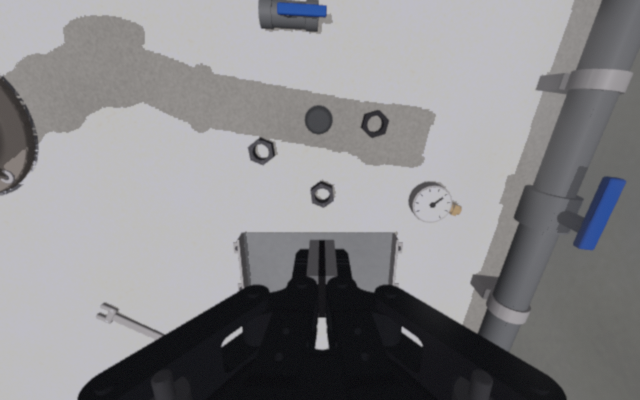

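The wrist view shows the nuts at (262,151), (322,194) and (375,124), within 2 px of where I predicted. The cap is at (318,119) and the tray is ahead. I'll push the middle nut now.

```bash
cat >> h.py <<'E'
def nuts(im,KT,thr=62):
    m=(im.max(2)<thr).astype(np.uint8); out=[]
    cs,h=cv2.findContours(m,cv2.RETR_CCOMP,cv2.CHAIN_APPROX_NONE)
    for i,c in enumerate(cs):
        if h[0][i][3]<0 and 100<cv2.contourArea(c)<3000:
            u=cv2.minAreaRect(c); q=np.array([cast("",p,.02,KT)[:2] for p in c[:,0]])
            s=cv2.minAreaRect((q*1000).astype(np.float32))
            if all(30<k<50 for k in s[1]): out.append((w2t(np.array(s[0])/1000).round(4),np.round(s[1]),np.round(u[0])))
    return out
def push(x,ys,ye,xe=None,z=.023,v=.06,up=.15):
    robot.movel(t2w(x,ys,up),ROT,v=.3)
    if robot.movel(t2w(x,ys,z),v=.12,guard=12): robot.movel(t2w(x,ys,up)); raise SystemExit("touched on descent")
    print("guard",robot.movel(t2w(x if xe is None else xe,ye,z),v=v,guard=30),w2t(robot.read_eef_pos()).round(4),np.round(robot.read_contact_force(),1))
    robot.movel(t2w(x if xe is None else xe,ye+.02,z),v=.1)
    robot.movel(t2w(x if xe is None else xe,ye+.02,up),v=.3)
E
python3 - <<'E'
from h import *
im=cv2.imread("pics/w1.png")
robot_im,KT=look("wrist"); print(*nuts(robot_im,KT),sep="\n")
push(-.004,.0766+.055,-.018)
robot.movel(t2w(0,.13,.33),ROT,v=.3)
im,KT=look("wrist","pics/w2.png"); print(*nuts(im,KT),sep="\n"); print(robot.read_time_s())
E
```

```text
(array([-0.0829,  0.1898]), array([33., 39.]), array([375., 123.]))
guard False [-0.004  -0.0178] [-0.4 -0.1  0.7]
(array([-0.0824,  0.1891]), array([36., 35.]), array([380., 116.]))
10.475
```

View pics/w2.png

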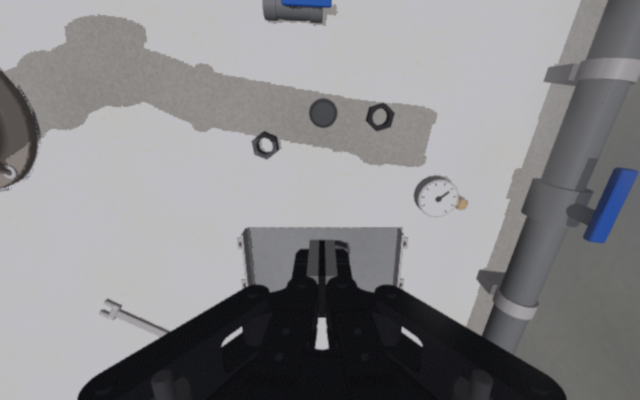

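The middle nut is no longer on the open bench; its edge shows by the fingertip at about (338,245), inside the tray. The side nuts, at (266,145) and (380,116), and the cap have not moved. I'll push both side nuts halfway, then check.

```bash
python3 - <<'E'
from h import *
im,KT=look("wrist"); print(w2t(cast("",(265.5,145),.02,KT)))
push(-.0824,.189+.055,.11,up=.1)
push(.0877,.1475+.055,.09,up=.1)
robot.movel(t2w(0,.2,.33),ROT,v=.35)
im,KT=look("wrist","pics/w3.png"); print(*nuts(im,KT,80),sep="\n"); print(robot.read_time_s())
E
```

```text
[0.08676863 0.14795243]
guard False [-0.0825  0.1102] [-0.8  0.1 -0.5]
guard False [0.0877 0.0901] [0.  0.4 0.3]

20.8
```

View pics/w3.png

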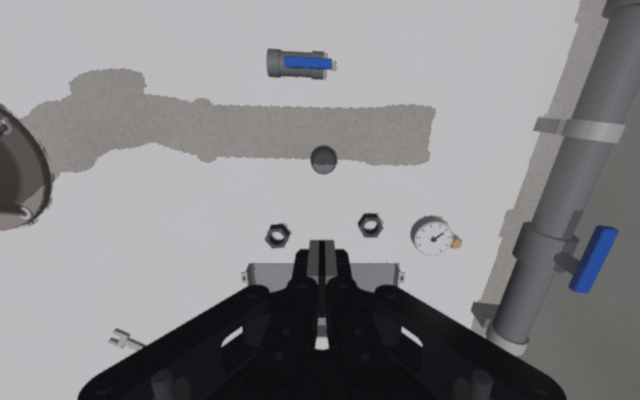

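Both side nuts have gone about halfway, to (277,236) and (370,225). The cap, gauge and valve are where they were. I'll measure the nuts and push them the rest of the way.

```bash
python3 - <<'E'
from h import *
im,KT=look("wrist")
a=w2t(cast("",(370,224.5),.018,KT)); c=w2t(cast("",(277.5,236),.018,KT)); print(a,c)
if not(abs(a[0]+.08)<.02 and abs(c[0]-.085)<.02 and .05<a[1]<.1 and .03<c[1]<.08): raise SystemExit("odd")
push(a[0],a[1]+.05,-.02,up=.1)
push(c[0],c[1]+.05,-.02,up=.1)
robot.reach(t2w(0,.3,.36),ROT)
cv2.imwrite("pics/t4.png",cv2.resize(robot.snapshot("top")[90:230,240:430],None,fx=4,fy=4,interpolation=cv2.INTER_CUBIC)); print(robot.read_time_s())
E
```

```text
[-0.07643875  0.08705038] [0.07762677 0.06593092]
guard False [-0.0765 -0.0198] [0.2 0.3 0.3]
guard False [ 0.0776 -0.0198] [ 1.  -0.4  0.3]
32.4583
```

View pics/t4.png

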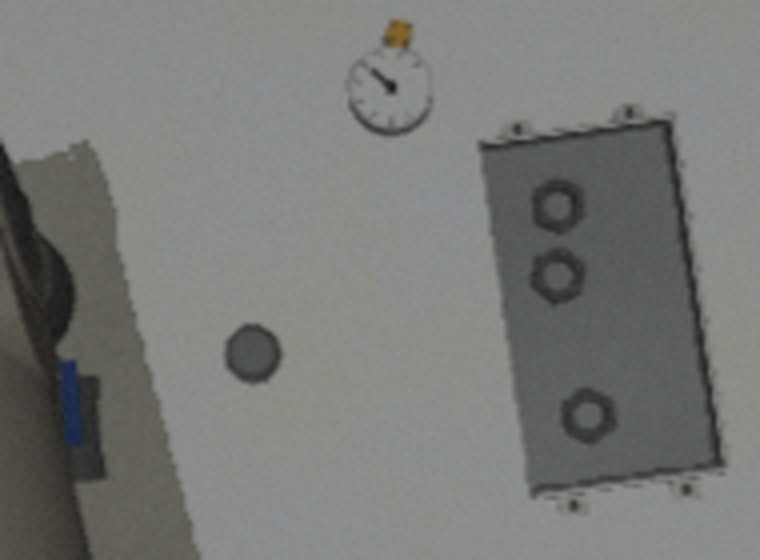

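All three nuts are inside the tray, at crop positions (558,206), (558,275) and (588,416). Each centre is about 45 mm behind the front line. The cap, gauge and valve have not moved, and the arm is clear of everything.

```bash
python3 - <<'E'
from h import *
for p in((558,206),(558,275),(588,416)): print(w2t(cast("top",(240+p[0]/4,90+p[1]/4),.02)).round(3))
print(robot.job_done())
E
```

```text
[-0.076 -0.048]
[-0.024 -0.04 ]
[ 0.082 -0.047]
the job is handed in; nothing more can be done
None
```

The job is handed in: all three nuts lie in the tray with their centres 40–48 mm behind the open front, the cap, gauge and valve look unmoved in the last picture (the other items weren't re-checked), and about 32 s of the 58 s was used.

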